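# Put the gilder's tools away in their fitted holders

## Task

The gilding is finished for the day: put the five tools back, each in the wooden holder made for it - the black-lidded jar in the wide turned well, the corked vial in the narrow turned stand, the sanding block in the large finger-notched tray, the slip stone in the small one, and the mop brush lying in both saddles of its rest, about centred so that its hair hangs free. Each must sit fully home; keep the jar and vial upright, and set everything down rather than dropping it.

Things in the scene. Friction and masses are not known exactly. Their poses are not given: they have to be found in the camera images.
- size_jar: Screw-lid jar, amber body, black lid, upright cylinder 58 mm in diameter, 75 mm high (lid 56 mm in diameter, the top 10 mm; it does not turn), about 0.2 kg. Origin: centre of its underside; z up.
- powder_vial: Small corked glass vial, upright: glass body 29 mm in diameter up to about 45 mm height, then the cork (about 21 mm wide), 66 mm high in all, solid to the gripper up to 58 mm; about 45 g. Grip it on the glass body. Origin: centre of its underside; z up.
- sand_block: Cork sanding block with dark red-brown top, lying flat: 46 mm along its x, 71 mm along its y, 23 mm high. Origin: centre of its underside.
- slip_stone: Grey slip stone (sharpening stone), lying flat: 58 mm along its x, 22 mm along its y, 14 mm high. Origin: centre of its underside.
- mop_brush: Gilder's mop brush lying flat along its y, 212 mm long: wooden handle with its thin end to +y, ferrule and round dark hair (20 mm thick, the last 25 mm) to -y. The handle is about 10 mm wide and 12 mm high round the middle; grip it there, across x. About 30 g, balance point about 8 mm from the origin towards +y. Origin: middle of its length, at its underside.
- jar_well: Round turned wooden well for the jar, fixed to the bench: bore 74 mm in diameter, 24 mm high, floor of the bore (felt) 9 mm above the bench, so 15 mm deep; outside 90 mm, foot 104 mm in diameter. Origin: on its axis, at its underside (the bench).
- vial_stand: Small round turned wooden stand for the vial, fixed to the bench: bore 45 mm in diameter, 30 mm high, floor of the bore 10 mm above the bench, so 20 mm deep; outside 61 mm, foot 75 mm in diameter. Origin: on its axis, at its underside.
- block_tray: Wooden tray for the sanding block, fixed to the bench: rectangular pocket 62 mm along its x, 87 mm along its y, floor (felt) 6 mm above the bench, walls up to 16.5 mm, 8 mm thick (outside 78 x 103 mm). The two long walls (those parallel to y) are cut away down to the floor over the middle 44 mm, as finger notches. Origin: centre of its underside.
- stone_tray: Smaller wooden tray for the slip stone, fixed to the bench: rectangular pocket 74 mm along its x, 38 mm along its y, floor (felt) 6 mm above the bench, walls up to 13.5 mm, 7 mm thick (outside 88 x 52 mm). The two long walls (those parallel to x) are cut away down to the floor over the middle 42 mm, as finger notches. Origin: centre of its underside.
- brush_rest: Wooden brush rest, fixed to the bench: a base strip 48 mm along its x, 124 mm along its y, 8 mm high, with two saddles at y = -45 and +45 mm, each 12 mm thick along y. The brush lies along the rest's y, in both saddles, either way round. A saddle's floor is 22 mm above the bench and 26 mm wide, between two horns that rise to 38 mm. Origin: centre of its underside.

How it is judged:
At the end, for the whole second after the job is handed in: Each thing is at rest and seated on the floor of its own holder (underside within 5 mm of it), the right way up within 0.15 rad; jar, vial, block and stone within 13 mm of the holder's centre, the brush within 12 mm sideways and 25 mm lengthwise; block, stone and brush aligned within 0.35 rad (z of size_jar in the frame of jar_well between 0.005 and 0.014 m and angle between each of size_jar, powder_vial, sand_block, slip_stone, mop_brush's own z axis and vertical below 0.15 rad and linear speed of each of size_jar, powder_vial, sand_block, slip_stone, mop_brush below 0.02 m/s and horizontal distance between size_jar and jar_well below 0.013 m and z of powder_vial in the frame of vial_stand between 0.006 and 0.015 m and horizontal distance between powder_vial and vial_stand below 0.013 m and z of sand_block in the frame of block_tray between 0.002 and 0.011 m and horizontal distance between sand_block and block_tray below 0.013 m and angle between the y axis of sand_block and the y axis of block_tray, either way round below 0.35 rad and z of slip_stone in the frame of stone_tray between 0.002 and 0.011 m and horizontal distance between slip_stone and stone_tray below 0.013 m and angle between the y axis of slip_stone and the y axis of stone_tray, either way round below 0.35 rad and z of mop_brush in the frame of brush_rest between 0.018 and 0.027 m and x of mop_brush in the frame of brush_rest between -0.012 and 0.012 m and y of mop_brush in the frame of brush_rest between -0.025 and 0.025 m and angle between the y axis of mop_brush and the y axis of brush_rest, either way round below 0.35 rad); the robot touches nothing.
It fails at once if the jar or the vial is tipped over (more than 45 degrees from upright) (angle between any of size_jar, powder_vial's own z axis and vertical above 0.785 rad).
It fails at once if one of the five things is dropped or thrown: it moves faster than 0.7 m/s while the fingers do not touch it (a fall of about 25 mm) ((contact force between the fingers and size_jar below 0.05 N and linear speed of size_jar above 0.7 m/s) or (contact force between the fingers and powder_vial below 0.05 N and linear speed of powder_vial above 0.7 m/s) or (contact force between the fingers and sand_block below 0.05 N and linear speed of sand_block above 0.7 m/s) or (contact force between the fingers and slip_stone below 0.05 N and linear speed of slip_stone above 0.7 m/s) or (contact force between the fingers and mop_brush below 0.05 N and linear speed of mop_brush above 0.7 m/s)).
It also fails if it takes over 125 s, if anything falls off the work surface, if the arm or the gripper's body presses on something with over 40 N, if the wrist force passes 120 N, or if a joint passes its speed limit or range.

## Robot

A 7-joint arm with a two-finger parallel gripper is mounted at the origin on the work surface; the furniture and walls round the work are solid. World frame = base frame: x ahead of the robot, y to its left, z up, the work surface at z = 0. Lengths are in m, angles in rad, forces in N, time in s.
With the tool pointing down it reaches from about 0.4 to 0.85 m from the base axis. Payload 6.9 kg.
Tool frame: the origin (TCP) lies at the very end of the fingers, on their centre line; the grasp point (between the pads) lies 19 mm behind it; z points along the fingers, y is the line along which they close (so a half turn about z gives the same grasp; the last joint's range is limited). The gripper opens to 85 mm and grips with 20 to 120 N. Pads are 22 mm wide; open, the fingers measure 114 mm over their backs; the gripper's body (76 mm by 85 mm) begins 54 mm behind the grasp point. The pads swing forward as they close: fully open they stand 13 mm farther back than shut.
Start: joints at [-1.236, 0.507, -0.238, 1.5, 0.126, 1.149, -0.155], TCP at [0.142, 0.609, 0.231] pointing down, gripper open.
Joint ranges: [-3.08, 3.08], [-0.24, 2.05], [-1.43, 1.35], [0, 2.5], [-1.52, 4.66], [0.17, 1.96], [-2.89, 2.89]. Speed limits (rad/s): [2.39, 2.39, 3.14, 3.14, 3.14, 3.14, 3.14].

## Interface

Orientations are given as a unit quaternion [w, x, y, z].
In Python, from station import ctrl, ticket, grab_frame, camera_info gives the robot as it stands (ctrl), with the cameras as plain functions and the job (ticket). Calls block until the motion is done:
- ctrl.movep(position, orientation): joint-space move of the TCP to a pose.
- ctrl.movel(position, frame=None, max_speed=0.15): straight line of the TCP; frame=None keeps the orientation; max_speed is the mean speed in m/s.
- ctrl.set_joints(angles): joint-space move.
- ctrl.ungrasp() and ctrl.close_gripper(force=None): open the fingers fully, or close them until they stop; force is the grip in N (None keeps the last).
- ctrl.pause(seconds).
- ctrl.ik(position, orientation): joint angles nearest the present ones, or None.
- ctrl.get_state(): the state.
- grab_frame(name): name is "side" or "top"; returns the picture (400x640x3 uint8, blue, green, red); there is no depth.
- camera_info(name): a dict with "mtx" (3x3 intrinsics, pixels), "dist_coeffs" ([k1, k2, p1, p2, k3] as OpenCV has them; the pictures are not rectified), "R" (3x3) and "t" (3): a world point X has camera coordinates R X + t. Camera axes: x right, y down, z forward; pixel columns grow to the right and rows downward; lengths in m; the calibration is good to about 2 mm. A picture is of the moment at which its call begins. camera_info takes no time and is no camera call.
A pose or a line that the arm cannot do raises ctrl.Unreachable and nothing moves.
- ticket.close_job(): hands the job in; it is judged then, once.
The state is a dict: "time": time; "qpos": joint angles; "qd": joint speeds; "tau": joint torques, N m; "tcp_pos": TCP position; "eef_rot": TCP orientation; "contact_force": force on the tool from outside, world axes, zero at the start; "wrist_torque": the same for the moment, N m; "width": finger opening in m; "gripper_force": force on a finger pad.
Only numpy, scipy, OpenCV 4.12 (cv2) and the standard library are available. Lean on these libraries where they do the work, as an engineer would, in place of code of your own. Each camera call takes 0.05 s, during which the arm holds its last target. There are 200 camera calls.

## Working session

There is one attempt and no reset: what is moved stays moved. The work goes in short steps, each a Python script; the robot and the scene stay as the last script left them, time stands still between calls to the robot, and variables do not carry over. Pictures are saved under pics/ and viewed, at most 14 in all, crops included, and the job is handed in when it is done.

```bash
mkdir -p pics; ls
python3 - <<'E'
from station import ctrl, ticket, grab_frame, camera_info
import cv2,numpy as np
np.set_printoptions(precision=4,suppress=True)
for n in("side","top"):
    cv2.imwrite(f"pics/{n}0.png",grab_frame(n)); c=camera_info(n)
    print(n,c, -np.array(c["R"]).T@np.array(c["t"]))
s=ctrl.get_state();print(s)
E
```

```text
pics
station.py
side {'mtx': array([[395.5064,   0.    , 319.755 ],
       [  0.    , 395.5064, 192.9631],
       [  0.    ,   0.    ,   1.    ]]), 'dist_coeffs': array([-0.0297,  0.    ,  0.    ,  0.    ,  0.    ]), 'R': array([[-0.9367, -0.3499,  0.0155],
       [-0.1846,  0.4556, -0.8708],
       [ 0.2976, -0.8185, -0.4914]]), 't': array([0.5026, 0.1417, 0.8462])} [0.2451 0.8039 0.5315]
top {'mtx': array([[465.8724,   0.    , 311.3933],
       [  0.    , 465.8724, 198.4985],
       [  0.    ,   0.    ,   1.    ]]), 'dist_coeffs': array([-0.0215,  0.    ,  0.    ,  0.    ,  0.    ]), 'R': array([[-0.0842, -0.9964, -0.0012],
       [-0.9739,  0.0826, -0.2112],
       [ 0.2106, -0.0166, -0.9774]]), 't': array([0.0354, 0.5341, 1.2596])} [0.258  0.0121 1.344 ]
{'time': 0.1, 'qpos': array([-1.2365,  0.5083, -0.2376,  1.501 ,  0.1257,  1.1489, -0.1548]), 'qd': array([ 0.0006, -0.0012, -0.0006, -0.0033,  0.0007, -0.0007,  0.0009]), 'tau': array([ -0.0056, -62.184 ,  -2.1947, -25.0204,   0.0126,   0.0078,
         0.    ]), 'tcp_pos': array([0.1417, 0.6082, 0.2305]), 'eef_rot': array([-0.0001,  0.1141,  0.9935, -0.0008]), 'contact_force': array([ 0.1348, -0.0295, -0.8636]), 'wrist_torque': array([ 0.0485,  0.0259, -0.0237]), 'gripper_force': 0.0, 'width': 0.08545068572203254}
```

View pics/side0.png

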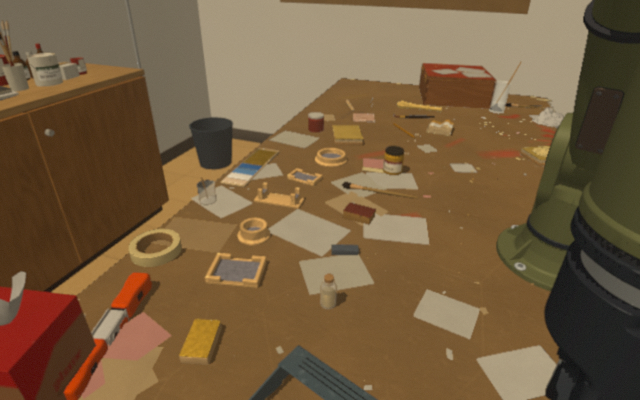

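View pics/top0.png

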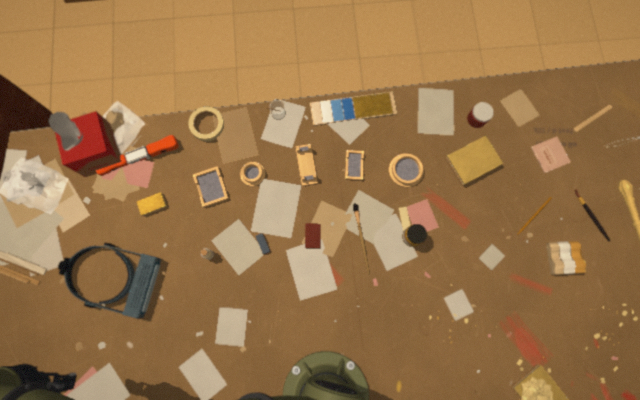

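The side view shows jar (394,160), vial (328,291), block (360,212), stone (345,250) and brush around (385,190). The holders are well (331,157), stand (254,230), block tray (237,270), stone tray (305,176) and rest (280,198). In the top view the same things lie at cols 190–430, rows 140–280. I'll zoom in for colour masks.

Run:
```python
import cv2
t=cv2.imread("pics/top0.png")[140:290,180:440];s=cv2.imread("pics/side0.png")[135:315,200:440]
cv2.imwrite("pics/tz.png",cv2.resize(t,None,fx=3,fy=3,interpolation=cv2.INTER_CUBIC))
cv2.imwrite("pics/sz.png",cv2.resize(s,None,fx=3.3,fy=3.3,interpolation=cv2.INTER_CUBIC))
```

```text
(no output)
```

View pics/tz.png

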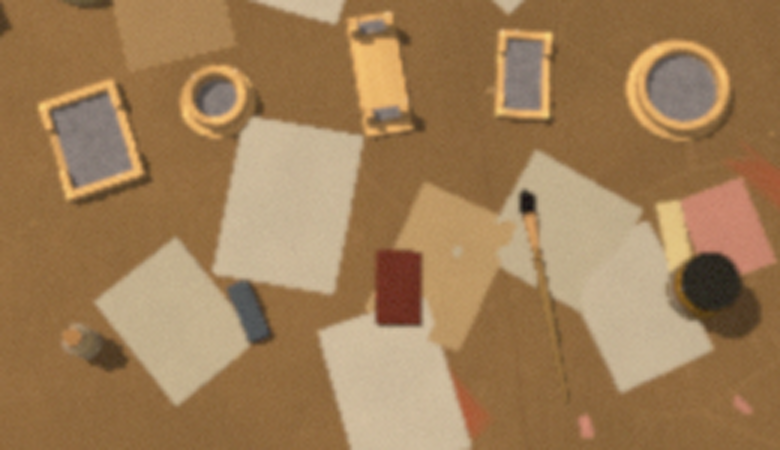

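View pics/sz.png

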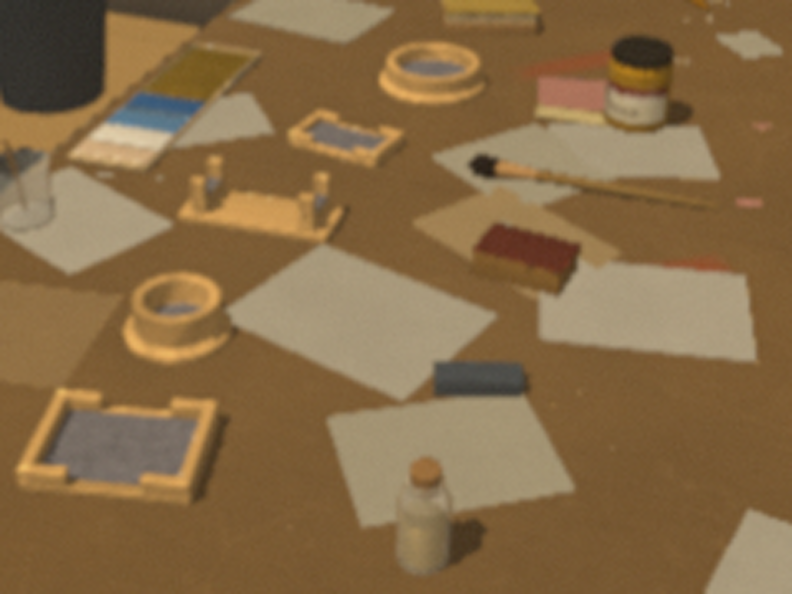

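The crops show every tool and holder clearly. Full-frame seeds, top view: block (313,236), stone (263,244), jar lid (417,235), vial (208,254), and felts at (212,186), (252,173), (355,165) and (407,169). Next I segment by colour from those seeds and triangulate the centroids.

```bash
cat > vis.py <<'E'
import cv2,numpy as np
from station import ctrl, ticket, grab_frame, camera_info
np.set_printoptions(precision=4,suppress=True)
CI={n:camera_info(n) for n in("top","side")}
def ray(n,px):
    c=CI[n];p=cv2.undistortPoints(np.array([[px]],float),c["mtx"],c["dist_coeffs"])[0,0]
    R=np.array(c["R"]);o=-R.T@np.array(c["t"]);d=R.T@[p[0],p[1],1];return o,d/np.linalg.norm(d)
def plane(n,px,z):
    o,d=ray(n,px);return o+d*(z-o[2])/d[2]
def tri(pt,ps):
    (a,u),(b,v)=ray("top",pt),ray("side",ps)
    k=np.linalg.lstsq(np.c_[u,-v],b-a,rcond=None)[0];P,Q=a+k[0]*u,b+k[1]*v
    return (P+Q)/2,np.linalg.norm(P-Q)
def grab(n,k=4):return np.mean([grab_frame(n) for _ in range(k)],0).astype(np.uint8)
def seg(img,seed,T,up=4,win=40):
    """colour-connected region around seed; returns contour in full-res pixels, mask centroid, area"""
    x,y=seed;x0,y0=max(x-win,0),max(y-win,0);c=img[y0:y+win,x0:x+win]
    L=cv2.cvtColor(cv2.resize(c,None,fx=up,fy=up,interpolation=cv2.INTER_CUBIC),cv2.COLOR_BGR2LAB).astype(float)
    cx,cy=(x-x0)*up+up//2,(y-y0)*up+up//2
    ref=np.median(L[cy-3:cy+4,cx-3:cx+4].reshape(-1,3),0)
    m=(np.linalg.norm((L-ref)*[.7,1.3,1.3],axis=2)<T).astype(np.uint8)
    m=cv2.morphologyEx(m,cv2.MORPH_OPEN,np.ones((3,3)))
    n,lab=cv2.connectedComponents(m);m=(lab==lab[cy,cx]).astype(np.uint8)
    k=max(cv2.findContours(m,cv2.RETR_EXTERNAL,cv2.CHAIN_APPROX_NONE)[0],key=cv2.contourArea)
    M=cv2.moments(k);f=lambda p:(np.array(p,float)+.5)/up-.5+[x0,y0]
    return f(k.reshape(-1,2)),f([M["m10"]/M["m00"],M["m01"]/M["m00"]]),M["m00"]/up**2
E
cat > m1.py <<'E'
from vis import *
S=dict(block=((313,236),(361,208),22),stone=((263,244),(345,249),16),lid=((417,234),(394,150),22),cork=((206,253),(329,277),18),
 well=((407,169),(332,156),20),stand=((252,173),(254,229),20),btray=((212,188),(238,269),20),stray=((355,165),(305,176),20),hair=((356,207),(346,185),25))
ims={n:grab(n) for n in("top","side")}
for n in ims: cv2.imwrite(f"pics/{n}A.png",ims[n])
ov={n:cv2.resize(ims[n],None,fx=3,fy=3) for n in ims}
for k,(a,b,T) in S.items():
    r=[]
    for n,s in(("top",a),("side",b)):
        c,m,A=seg(ims[n],s,T);r.append(m);cv2.polylines(ov[n],[np.int32(c*3+1)],True,(0,255,0),1)
        rc=cv2.minAreaRect(np.float32(c));print(k,n,m.round(1),round(A),np.round(rc[1],1),end=" ")
    P,e=tri(*r);print("->",P,"gap %.4f"%e)
v=np.vstack([ov["top"][420:870,540:1320],]);cv2.imwrite("pics/ovt.png",v);cv2.imwrite("pics/ovs.png",ov["side"][405:945,600:1320])
E
python3 m1.py
```

```text
block top [312.3 235.3] 345 [24.5 14.8] block side [360.3 210.4] 288 [29.6 14.8] -> [ 0.4341 -0.004   0.02  ] gap 0.0034
stone top [262.5 243.2] 132 [19.9  7.6] stone side [344.6 249.4] 259 [10.2 27.5] -> [0.4268 0.1409 0.0058] gap 0.0004
lid top [416.9 234. ] 287 [18.8 19.5] lid side [394.5 150.4] 138 [18.4  9.4] -> [ 0.409  -0.291   0.0687] gap 0.0012
cork top [199.5 254.1] 5180 [79.8 79.8] cork side [328.1 277.3] 64 [ 8.9 10.6] -> [0.4052 0.3084 0.0709] gap 0.0038
well top [407.  168.9] 370 [21.7 21.8] well side [330.2 155.1] 55 [18.   4.2] -> [ 0.6114 -0.2999  0.0149] gap 0.0034
stand top [252.5 172.6] 88 [10.8 10.8] stand side [253.  228.2] 34 [ 3.9 12.3] -> [0.6384 0.1568 0.0167] gap 0.0039
btray top [210.2 186.6] 504 [26.6 20.7] btray side [236.3 269.7] 723 [44.  21.4] -> [0.6081 0.2849 0.0059] gap 0.0014
stray top [353.9 164.2] 255 [12.3 22.9] stray side [303.  175.9] 95 [22.1  6.2] -> [ 0.6412 -0.1455  0.0072] gap 0.0036
hair top [355.3 207.1] 18 [5.8 3.5] hair side [346.2 184.9] 30 [6.8 5.7] -> [ 0.5088 -0.1361  0.0095] gap 0.0002
```

View pics/ovt.png

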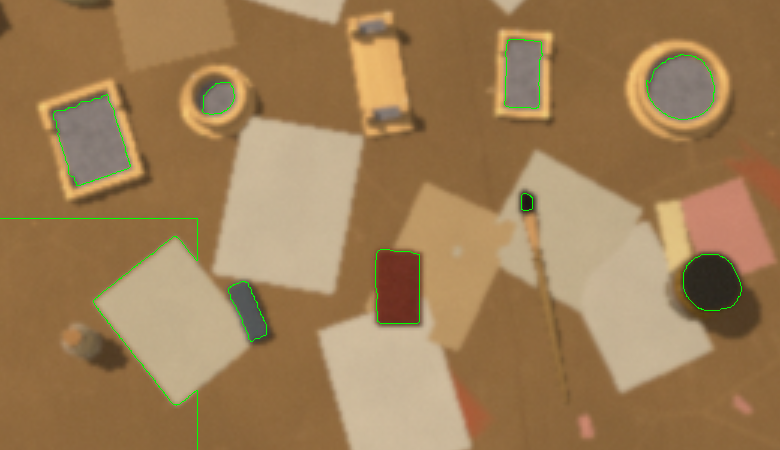

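View pics/ovs.png

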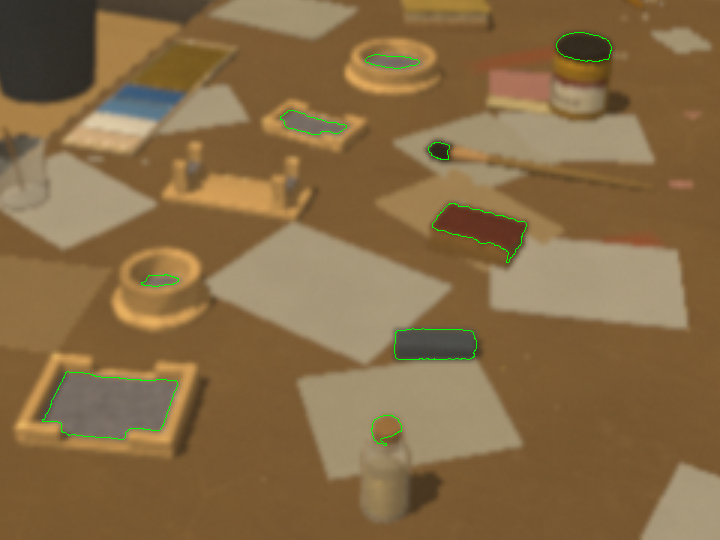

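All masks are sound except the vial cork in the top view (it spilled onto the bench) and the stand felt (partly shaded). Next: wood outlines for the holders, orientations, the vial, and the brush axis.

```bash
cat > m2.py <<'E'
from vis import *
t=cv2.imread("pics/topA.png");s=cv2.imread("pics/sideA.png")
ov=cv2.resize(t,None,fx=3,fy=3)
def rect(k,seed,T,z,shape):
    c,m,A=seg(t,seed,T);cv2.polylines(ov,[np.int32(c*3+1)],True,(0,255,0),1)
    w=np.array([plane("top",p,z)[:2] for p in c])
    if shape=="r":
        (x,y),r,a=cv2.minAreaRect(np.float32(w));x_,w0=x,r
        long=a if r[0]>r[1] else a+90
        print(k,"centre",np.round([x,y],4),"size",np.round(r,4),"long-axis deg %.1f"%((long+90)%180-90))
    else:
        (x,y),r,a=cv2.fitEllipse(cv2.convexHull(np.float32(w)));print(k,"centre",np.round([x,y],4),"diam",np.round(r,4))
    return m
rect("block",(313,236),22,.023,"r");rect("stone",(263,244),16,.010,"r");rect("lid",(417,234),22,.073,"c")
c=rect("cork",(203,253),10,.06,"c")
c2=seg(s,(329,276),22)[1];print("cork tri",tri(c,c2))
rect("wellW",(391,171),28,.006,"c");rect("standW",(242,177),28,.006,"c")
rect("btrayW",(206,202),28,.0165,"r");rect("strayW",(355,178),28,.0135,"r");rect("restW",(307,165),28,.008,"r")
hair,tip=(355.3,207.1),(369.3,274.3)
print("hair",plane("top",hair,.01),"tip",plane("top",tip,.006),tri(tip,(417.6,197.4)))
# saddle floors (grey) in the rest
for a,b in(((304,149),(263,190)),((308,178),(296,197))):
    A=seg(t,a,18)[1];cv2.circle(ov,tuple(np.int32(A*3+1)),2,(0,0,255),-1);print("saddle",A,plane("top",A,.022))
cv2.imwrite("pics/ov2.png",ov[420:870,540:1320])
E
python3 m2.py
```

```text
block centre [ 0.436  -0.0038] size [0.0423 0.0703] long-axis deg -4.8
stone centre [0.4265 0.1404] size [0.0577 0.0217] long-axis deg 20.7
lid centre [ 0.4078 -0.2904] diam [0.0526 0.055 ]
cork centre [0.4101 0.3004] diam [0.0143 0.0175]
cork tri (array([0.4098, 0.2996, 0.0618]), np.float64(0.0004369255602595651))
wellW centre [ 0.6127 -0.2967] diam [0.0974 0.1047]
standW centre [0.6402 0.1628] diam [0.0596 0.0764]
btrayW centre [0.6159 0.2645] size [0.1132 0.1288] long-axis deg -74.8
strayW centre [ 0.6383 -0.1451] size [0.0559 0.0901] long-axis deg -8.9
restW centre [ 0.6409 -0.0038] size [0.1002 0.0481] long-axis deg 4.6
hair [ 0.5089 -0.1361  0.01  ] tip [ 0.3128 -0.156   0.006 ] (array([ 0.3129, -0.1566,  0.0007]), np.float64(0.00027548969791021667))
saddle [304.0296 148.6228] [ 0.6957 -0.0013  0.022 ]
saddle [308.9672 177.4805] [ 0.6062 -0.0086  0.022 ]
```

View pics/ov2.png

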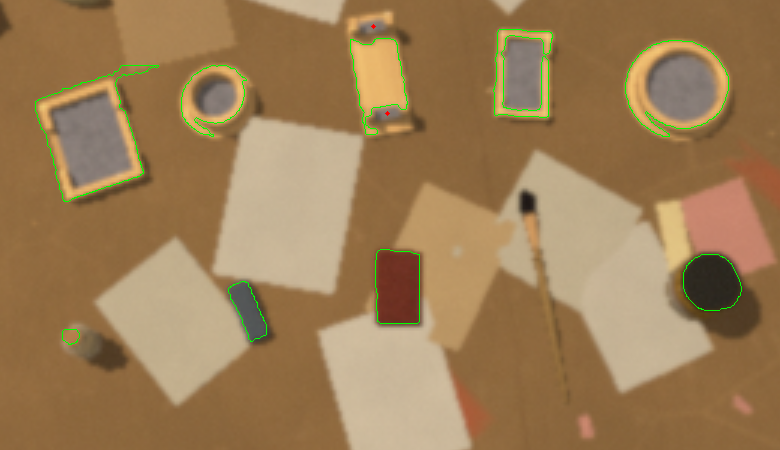

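Outlines are usable; the btray and stand wood masks leak or miss shaded parts. I take the angles from felt contours, and the foot extents read from the zoom (stand centre px (252.7,173.5), well centre px (406.3,169.8)) as a cross-check.

Run:
```python
from vis import *
t=cv2.imread("pics/topA.png");s=cv2.imread("pics/sideA.png")
for k,seed,z in(("btray",(212,188),.011),("stray",(355,165),.010),("well",(407,169),.0165)):
    c,m,A=seg(t,seed,25);w=np.float32([plane("top",p,z)[:2] for p in c]);(x,y),r,a=cv2.minAreaRect(w)
    print(k,np.round([x,y],4),plane("top",m,z),np.round(r,4),((a if r[0]>r[1] else a+90)+90)%180-90)
f=lambda x,y:(180+x/3-.33,140+y/3-.33)
print("stand",plane("top",f(218,100.5),.005),"well",plane("top",f(679,89.5),.005))
for q in ([(40,102),(113,81),(146,178),(68,201)],.0165),([(499,30),(552,31),(551,120),(496,118)],.0135),([(348,15),(393,12),(412,131),(367,137)],.012):
    P=np.array([plane("top",f(*p),q[1])[:2] for p in q[0]]);print(P.mean(0),np.linalg.norm(P-np.roll(P,1,0),axis=1),
      np.degrees(np.arctan2(*(P[0]+P[1]-P[2]-P[3])[::-1])))
g=lambda x,y:(200+x/3.3,135+y/3.3)
print("side stand rim",plane("side",g(177,301),.030),"side well rim",plane("side",g(433,68),.024))
```

```text
btray [0.6077 0.2842] [0.6065 0.2839 0.011 ] [0.0831 0.0615] 14.260882377624512
stray [ 0.6389 -0.1461] [ 0.6387 -0.1455  0.01  ] [0.0373 0.0727] -6.127265930175781
well [ 0.6104 -0.2985] [ 0.6101 -0.2993  0.0165] [0.0677 0.0675] 85.17082977294922
stand [0.6381 0.158  0.005 ] well [ 0.6107 -0.2993  0.005 ]
[0.6053 0.2824] [0.1046 0.0743 0.1045 0.0783] 14.425354743713777
[ 0.6367 -0.1468] [0.0907 0.0528 0.0916 0.0541] -7.213953679391221
[ 0.6506 -0.0043] [0.1272 0.0451 0.1241 0.0446] 3.9223889088067723
side stand rim [0.633 0.166 0.03 ] side well rim [ 0.6026 -0.2786  0.024 ]
```

Final estimates (m, deg):
- **Well:** (.611, -.299)
- **Stand:** (.638, .158)
- **Block tray:** (.607, .284), 14.3°
- **Stone tray:** (.638, -.146), -6.7°
- **Rest:** (.651, -.005), 4.4°

I start with the block.

```bash
cat > rob.py <<'E'
import numpy as np
from station import ctrl, ticket, grab_frame, camera_info
UP=.20
def q(phi):
    a=np.radians(phi+90)/2;return [0,np.cos(a),np.sin(a),0]
def best(p,phi):
    """closing direction phi (deg, world), either half turn: the one with the smaller joint move"""
    now=np.array(ctrl.get_state()["qpos"]);c=[]
    for f in(phi,phi+180,phi-180):
        for o in(q(f),):
            j=ctrl.ik(p,o)
            if j is not None:c.append((np.abs(np.array(j)-now).max(),o))
    return min(c,key=lambda e:e[0])[1]
def over(xy,phi,up=UP):
    p=[*xy,up];ctrl.movep(p,best(p,phi))
def info(m):
    s=ctrl.get_state();print(m,"t %.1f w %.4f gf %.1f tcp"%(s["time"],s["width"],s["gripper_force"]),np.round(s["tcp_pos"],4),"F",np.round(s["contact_force"],1))
def pick(xy,phi,z,force):
    over(xy,phi);ctrl.movel([*xy,z],max_speed=.15);info("down")
    ctrl.close_gripper(force);info("grip");ctrl.movel([*xy,UP],max_speed=.15);info("up")
def place(xy,phi,z):
    over(xy,phi);ctrl.movel([*xy,z+.02],max_speed=.15);ctrl.movel([*xy,z],max_speed=.05);info("set")
    ctrl.ungrasp();ctrl.pause(.2);info("open");ctrl.movel([*xy,UP],max_speed=.2);info("clear")
E
cat > p1.py <<'E'
from rob import *
pick((.435,-.004),85.2,.005,40)
E
python3 p1.py
```

```text
down t 4.4 w 0.0854 gf 0.0 tcp [ 0.4353 -0.004   0.0054] F [ 0.4 -0.5 -0.2]
grip t 4.8 w 0.0454 gf 40.2 tcp [ 0.4352 -0.0039  0.0055] F [-0.3  2.   6.5]
up t 6.3 w 0.0449 gf 40.8 tcp [ 0.4345 -0.0039  0.1994] F [ 0.4 -0.4 -1. ]
```

Run:
```python
from rob import *
place((.607,.284),104.3,.012)
pick((.4265,.1405),110.7,.004,30)
place((.638,-.146),83.3,.0115)
```

```text
set t 9.3 w 0.0453 gf 41.0 tcp [0.6067 0.284  0.0114] F [ 0.2  0.4 -1.2]
open t 10.0 w 0.0852 gf 0.0 tcp [0.607 0.284 0.012] F [-0.5  0.  -0.4]
clear t 11.1 w 0.0853 gf 0.0 tcp [0.6063 0.2839 0.1988] F [-0.4 -0.6 -0.7]
down t 13.5 w 0.0857 gf 0.0 tcp [0.4269 0.1406 0.0044] F [-0.1  0.5  0.3]
grip t 14.1 w 0.0209 gf 30.2 tcp [0.4265 0.1406 0.0043] F [-1.4  0.1  6.2]
up t 15.6 w 0.0209 gf 29.6 tcp [0.426  0.1404 0.1993] F [ 0.8 -0.4 -0.6]
set t 18.7 w 0.0213 gf 29.6 tcp [ 0.6378 -0.146   0.011 ] F [-0.1 -0.4 -1.3]
open t 19.6 w 0.0857 gf 0.0 tcp [ 0.638  -0.146   0.0115] F [ 0.1  0.4 -0.1]
clear t 20.6 w 0.0855 gf 0.0 tcp [ 0.6375 -0.1455  0.1988] F [-0.5  0.3 -0.1]
```

Run:
```python
from rob import *
from vis import grab
import cv2
pick((.410,-.1461),95.8,.004,30)
p=(.645,-.0053);over(p,94.4);ctrl.movel([*p,.06]);info("near")
for n in("top","side"):
    cv2.imwrite(f"pics/{n}B.png",grab(n))
t=cv2.imread("pics/topB.png")[130:280,180:440];s=cv2.imread("pics/sideB.png")[135:315,200:440]
cv2.imwrite("pics/B.png",cv2.resize(s,None,fx=3,fy=3,interpolation=cv2.INTER_CUBIC))
cv2.imwrite("pics/Bt.png",cv2.resize(t,None,fx=3,fy=3,interpolation=cv2.INTER_CUBIC))
```

```text
down t 23.0 w 0.0854 gf 0.0 tcp [ 0.4103 -0.1463  0.0043] F [-0.6  0.4 -0. ]
grip t 23.7 w 0.0092 gf 32.7 tcp [ 0.41   -0.146   0.0042] F [0.1 1.5 4.9]
up t 25.1 w 0.0092 gf 32.1 tcp [ 0.4096 -0.1459  0.1994] F [ 0.8  1.2 -0.7]
near t 27.3 w 0.0094 gf 32.1 tcp [ 0.6456 -0.0057  0.0611] F [-0.1  0.6  0.2]
```

View pics/B.png

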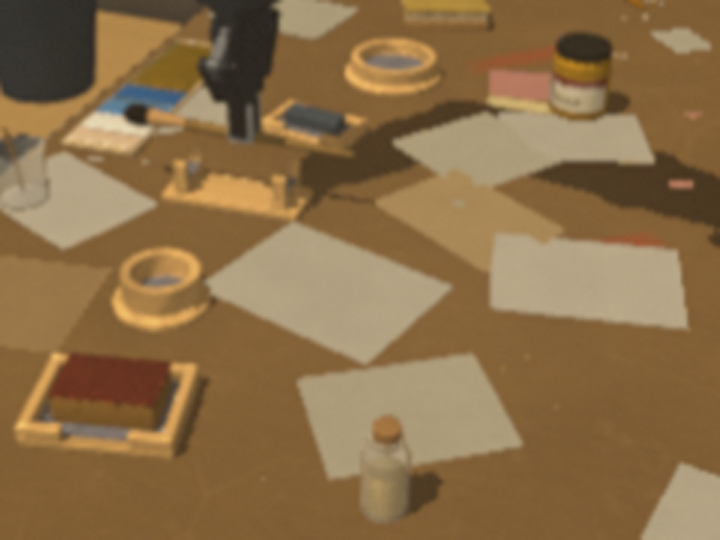

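View pics/Bt.png

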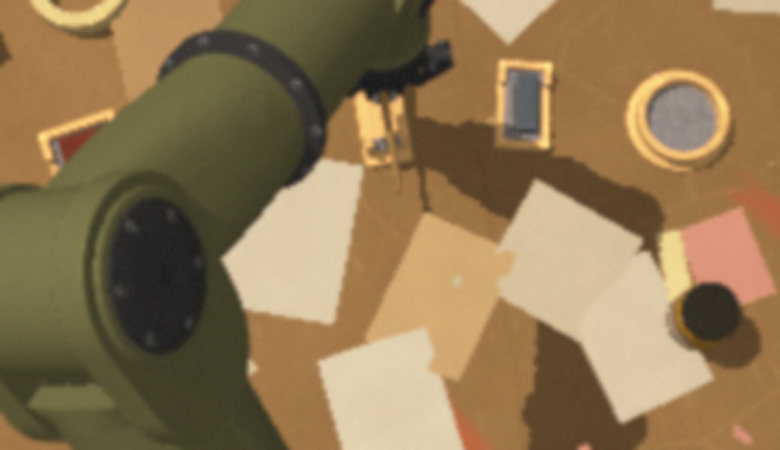

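Block and stone lie inside their trays. The brush hangs level over the rest, with hair at (135,113) and tail at (350,152) in the side crop. I'll set it down, then take the jar.

Run:
```python
from rob import *
p=(.645,-.0053);ctrl.movel([*p,.027],max_speed=.05);info("set")
ctrl.ungrasp();ctrl.pause(.2);ctrl.movel([*p,.2]);info("clear")
pick((.4085,-.2907),90,.025,50)
place((.611,-.2992),90,.035)
pick((.4098,.300),90,.021,25)
p=(.638,.158);over(p,90);info("over")
from vis import *
i=grab("side");cv2.imwrite("pics/sideC.png",i)
cv2.imwrite("pics/C.png",cv2.resize(i[60:310,200:440],None,fx=2.4,fy=2.4,interpolation=cv2.INTER_CUBIC))
```

```text
set t 28.5 w 0.0092 gf 32.1 tcp [ 0.645  -0.0054  0.0268] F [ 0.1 -0.5 -0.5]
clear t 30.7 w 0.0850 gf 0.0 tcp [ 0.6445 -0.0051  0.199 ] F [-0.4 -0.2 -0. ]
down t 33.4 w 0.0853 gf 0.0 tcp [ 0.4088 -0.291   0.0256] F [-0.2 -0.4 -0.2]
grip t 33.8 w 0.0571 gf 52.1 tcp [ 0.4089 -0.2904  0.0258] F [-0.4  2.   7.9]
up t 35.1 w 0.0566 gf 53.4 tcp [ 0.4082 -0.2903  0.1992] F [-0.4 -0.7 -1.5]
set t 37.6 w 0.0571 gf 53.9 tcp [ 0.6109 -0.2989  0.035 ] F [-1.1  2.   3.2]
open t 38.2 w 0.0855 gf 0.0 tcp [ 0.611  -0.2992  0.035 ] F [0.4 0.4 0.4]
clear t 39.2 w 0.0853 gf 0.0 tcp [ 0.6106 -0.2986  0.1987] F [ 0.3  0.6 -0.9]
down t 42.8 w 0.0858 gf 0.0 tcp [0.4103 0.3002 0.0216] F [0.6 0.1 0.2]
grip t 43.3 w 0.0280 gf 24.5 tcp [0.4099 0.3002 0.0213] F [-1.   0.4  5.9]
up t 44.7 w 0.0281 gf 24.7 tcp [0.4093 0.2998 0.1993] F [-0.1 -0.8 -1. ]
over t 45.7 w 0.0281 gf 24.7 tcp [0.6372 0.1595 0.1995] F [-0.1 -0.5 -0.5]
```

View pics/C.png

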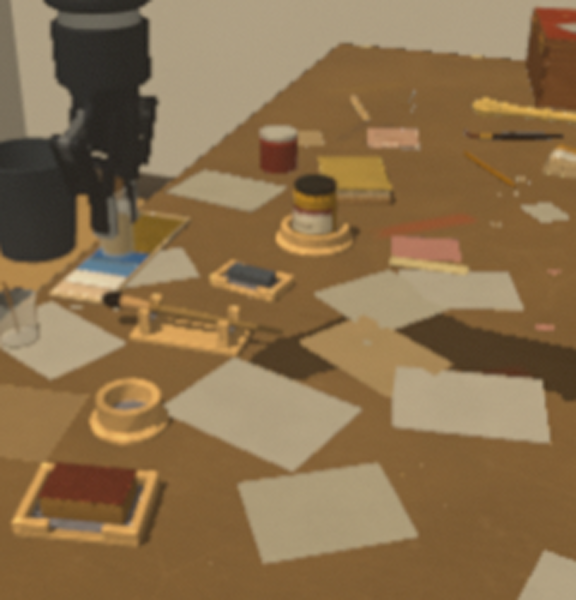

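Jar, brush, stone and block sit in their holders. The vial is held upright at about (117,235). I'll lower it to just above the stand and compare its position with the stand.

Run:
```python
from rob import *
ctrl.movel([.638,.158,.062]);info("near")
from vis import *
i=grab("side");cv2.imwrite("pics/sideD.png",i)
cv2.imwrite("pics/D.png",cv2.resize(i[150:260,205:305],None,fx=5,fy=5,interpolation=cv2.INTER_CUBIC))
# predicted pixel of the vial's underside centre, if centred on the TCP, and the stand axis at the rim
c=CI["side"]
for P in((.638,.158,.041),(.638,.158,.03),(.638,.158,.0)):
    px=cv2.projectPoints(np.array([P]),cv2.Rodrigues(np.array(c["R"]))[0],np.array(c["t"]),c["mtx"],c["dist_coeffs"])[0].ravel();print(P,(px-[205,150])*5)
```

```text
near t 47.0 w 0.0284 gf 24.7 tcp [0.6387 0.1579 0.063 ] F [ 0.8 -0.6 -0.5]
(0.638, 0.158, 0.041) [240.3304 349.0478]
(0.638, 0.158, 0.03) [241.9849 369.4428]
(0.638, 0.158, 0.0) [246.4065 423.816 ]
```

View pics/D.png

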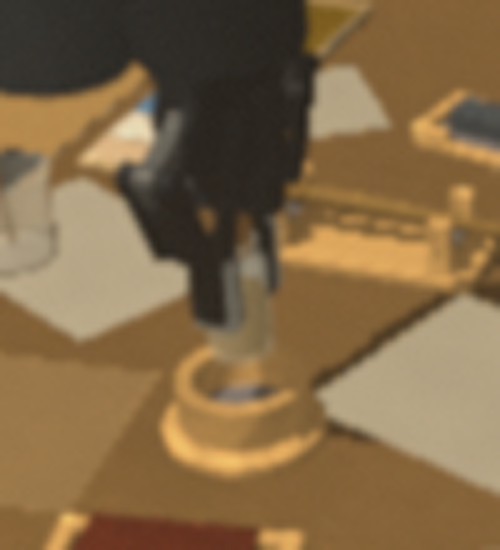

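The vial's underside is at about (242,350), as predicted for a centred vial. The stand rim is centred at about (243,373), so it lines up; I set it down.

Run:
```python
from rob import *
p=(.638,.158);ctrl.movel([*p,.032],max_speed=.05);info("set")
ctrl.ungrasp();ctrl.pause(.2);ctrl.movel([*p,.2]);info("clear")
over((.45,.45),90,.3);ctrl.pause(.3)
from vis import *
for n in("top","side"): cv2.imwrite(f"pics/{n}E.png",grab(n))
t=cv2.imread("pics/topE.png");s=cv2.imread("pics/sideE.png")
a=cv2.resize(t[135:205,190:440],None,fx=3.2,fy=3.2,interpolation=cv2.INTER_CUBIC)
b=cv2.resize(s[125:290,200:400],None,fx=2.2,fy=2.2,interpolation=cv2.INTER_CUBIC)
b=cv2.copyMakeBorder(b,0,0,0,a.shape[1]-b.shape[1],cv2.BORDER_CONSTANT);cv2.imwrite("pics/E.png",np.vstack([a,b]))
```

```text
set t 48.0 w 0.0276 gf 24.7 tcp [0.6379 0.1579 0.0316] F [ 0.5 -0.4  0.1]
clear t 50.0 w 0.0851 gf 0.0 tcp [0.6375 0.1581 0.199 ] F [ 0.4 -0.6 -0. ]
```

View pics/E.png

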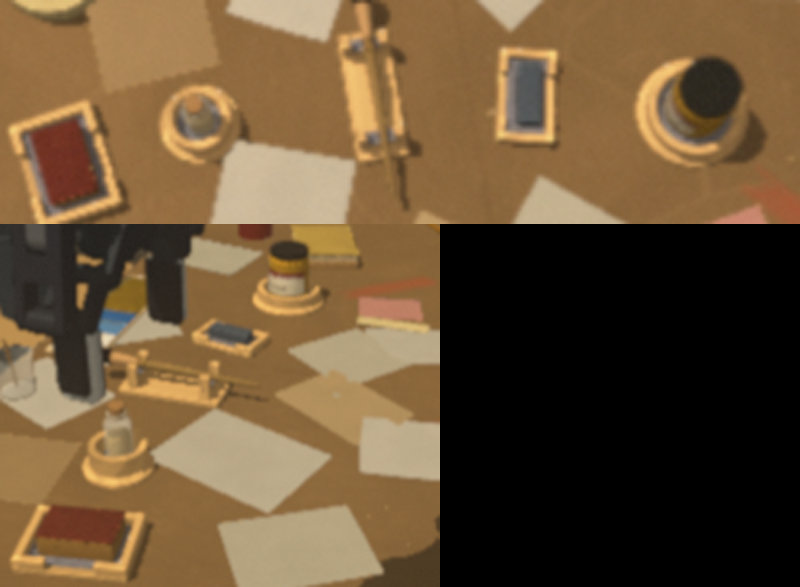

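All five look seated: block at (62,165), vial (200,115), brush along x≈375, stone (527,92), jar (705,95) in the top strip. A numeric check before handing in.

Run:
```python
from vis import *
t=cv2.imread("pics/topE.png");s=cv2.imread("pics/sideE.png")
f=lambda x,y:(int(190+x/3.2),int(135+y/3.2)); g=lambda x,y:(int(200+x/2.2),int(125+(y-224)/2.2))
H=dict(block=((62,160),(80,523),.029,(.607,.284),20),stone=((527,92),(230,331),.018,(.638,-.146),15),lid=((710,85),(289,251),.079,(.611,-.299),22),cork=((196,103),(117,408),.07,(.638,.158),12))
for k,(a,b,z,h,T) in H.items():
    c,m,A=seg(t,f(*a),T);c2,m2,A2=seg(s,g(*b),T);w=np.float32([plane("top",p,z)[:2] for p in c]);r=cv2.minAreaRect(w)
    print(k,round(A),round(A2),"top",plane("top",m,z)[:2]-h,"tri",tri(m,m2)[0]-[*h,0],"rect",np.round(r[1],4),round(r[2],1),np.array(r[0])-h)
F=lambda x,y:(190+x/3.2-.3,135+y/3.2-.3)
print("brush tip-rest",plane("top",F(404,208),.028)[:2]-[.651,-.0048],plane("top",F(368,45),.03)[:2]-[.651,-.0048])
```

```text
block 356 559 top [-0.0008 -0.0027] tri [-0.0001 -0.002   0.0256] rect [0.0735 0.0453] 14.1 [-0.0007 -0.0029]
stone 170 117 top [-0.0016 -0.0017] tri [ 0.002  -0.002   0.0117] rect [0.0266 0.0654] 81.7 [-0.0012 -0.0015]
lid 264 111 top [ 0.0004 -0.0021] tri [ 0.0013 -0.0025  0.0773] rect [0.0507 0.0554] 53.0 [ 0.0005 -0.0019]
cork 25 34 top [0.0024 0.0001] tri [ 0.0007 -0.0005  0.075 ] rect [0.0247 0.0155] 85.1 [0.0022 0.0028]
brush tip-rest [-0.1142 -0.0183] [0.0415 0.0016]
```

```bash
python3 -c "
from station import ctrl, ticket, grab_frame, camera_info
print(ticket.close_job())"
```

```text
the job is handed in; nothing more can be done
None
```

I put all five tools in their holders and handed the job in, at about 52 s of the 125 s limit; the last images showed the jar, vial, block and stone centred within about 4 mm and the brush roughly 9 mm towards its tail and 4 mm sideways, all inside tolerance, but no verdict came back.

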